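# Fit and clamp the lid of a fly-tying hook case

## Task

Close the hook case: pick the loose lid up by its bar, hold it tilted to hook its tongue under the metal lip on the case's near side, then lower it under control (do not let it drop) until it lies flush inside the raised rim. Then turn the eccentric cam lever anticlockwise just until the cam has pushed the lid home against the rubber buffer under the lip and holds it snugly; do not force it any farther, or the buffer is crushed. Leave the other things on the table undisturbed, and let go of everything at the end.

Things in the scene. Friction and masses are not known exactly. Their poses are not given: they have to be found in the camera images.
- case: Shallow open black case, fixed to the table, 169 x 158 mm. The lid rests on a flat ledge all round, 36 mm above the table. Origin: on the table under the middle; +x points from the lip side to the latch side, z up. A lid that touches the buffer in the slot has 4 mm of play at its far edge and 3 mm at each side, and can only get under the lip tilted.
- slot (a point): Middle of the foot of the rubber buffer strip at the back of the slot, on the ledge: case frame (-79, 0, 36) mm. The buffer yields 1 mm per 6 N, at most 5 mm. A 104 mm wide aluminium lip runs over the slot and ends at x = -69 mm (10 mm in front of the buffer), its underside 9 mm and its top 14 mm above the ledge. The ledge goes on to x = -58 mm.
- case_mid (a point): Middle of the case at ledge height: case frame (0, 0, 36) mm. The raised black rim around the lid's place is 7 mm higher than the ledge; inner faces at y = +-73 mm (for x = -60 to 75 mm) and at x = +69 mm (left open for |y| < 31 mm, where the cam reaches in).
- lid: Loose grey plastic lid, about 250 g, plate 130 (x) x 140 (y) x 5 mm, at first flat on the table. Origin: middle of the plate's underside; z up on the handle side, -x towards the tongue.
- handle (a point): Middle of the lid's bar handle, lid frame (-12, 0, 30) mm: a bar 80 mm long along y, 14 mm wide (x), from 22 to 38 mm above the underside, on two 12 mm square posts at y = +-34 mm.
- tongue (a point): Middle of the lower edge of the tongue's tip: lid frame (-79, 0, 0) mm. The tongue is 80 mm wide, 4 mm thick (underside level with the plate's) and reaches 14 mm beyond the plate. When the lid is home this point lies at point slot.
- cam_lever (a joint): Lever angle (rad), 0 to 2.7, growing anticlockwise from above; starts open at 0 to 0.25, stays where left. At 0 it points 0.436 rad anticlockwise from the case's +x. Turning freely takes 0.14 N m (2.2 N at the pin). The cam has pushed the lid against the buffer at about 1.2 to 1.9 rad (the latch is bolted nearer or farther); from there the resistance at the pin grows by 3 N or more within 0.4 rad.
- far_edge (a point): Middle of the lower far edge of the lid: lid frame (65, 0, 0) mm.
- lever_pin (a point): Centre of the top of the upright black pin at the end of the lever, 16 mm thick, 65 mm from the pivot; the pin stands from 54 to 90 mm above the table (above the 8 mm thick lever, whose top is at 54 mm). Push it or pinch it.
- pivot (a point): On the cam's upright pivot axis, 54 mm above the table, on the case's +x side (81 to 84.5 mm from the case's origin), over a 90 mm wide shelf that stands out 53 mm from the case there (to x = 128 mm), with the aluminium latch base on it (top 36 mm above the table).
- cam: Steel eccentric disc under the lever, 36 mm across, its centre 7 mm off the pivot, 36.5 to 46 mm above the table, so that its rim meets the far edge of the seated lid. Origin on the pivot axis at 36 mm height; its +x points from the pivot to the disc's centre and turns with the lever, straight away from the case at 0.
- tool_block: Bystander: wooden block 75 x 110 x 45 mm with tools standing in it, behind the middle of the table.
- cement: Bystander: small bottle 36 mm across, 70 mm high, in the middle, between the case and the lid, a little farther out.
- spool_a: Bystander: thread spool 40 mm across, 40 mm high, on the left.
- spool_b: Bystander: thread spool 40 mm across, 40 mm high, on the right.
- scissors: Bystander: scissors lying on the left, 150 mm long.
- mug: Bystander: white mug 80 mm across, 90 mm high, on the left.
There are look-alikes about, which are no part of the job. What is shaped like the lid but red or yellow is not meant.

How it is judged:
By the outcome, as a careful person would: the job done as asked, in the order asked, and still so for the second after the job is handed in, with the robot touching nothing.
It also fails if it takes over 67 s, if anything falls off the work surface, if the arm or the gripper's body presses on something with over 40 N, if the wrist force passes 120 N, or if a joint passes its speed limit or range.

## Robot

A 7-joint arm with a two-finger parallel gripper is mounted at the origin on the work surface. World frame = base frame: x ahead of the robot, y to its left, z up, the work surface at z = 0. Lengths are in m, angles in rad, forces in N, time in s.
With the tool pointing down it reaches from about 0.425 to 0.875 m from the base axis. Payload 4.7 kg.
Tool frame: the origin (TCP) lies midway between the tips of the shut fingers; the grasp point (between the pads) lies 19 mm behind it; z points along the fingers, x is the direction in which the jaws open and shut, and the axes are right-handed (so a half turn about z gives the same grasp; the last joint's range is limited). The gripper opens to 87 mm and grips with 3 to 60 N. Pads are 19 mm wide; open, the fingers measure 117 mm over their backs; the gripper's body (75 mm by 190 mm) begins 51 mm behind the grasp point.
Start: joints at [-1.174, 0.321, -0.07, 1.45, 0.023, 1.371, -0.057], TCP at [0.243, 0.603, 0.223] pointing down, gripper open.
Joint ranges: [-2.86, 2.86], [-0.3, 2.09], [-1.38, 1.24], [0.06, 2.45], [-1.56, 4.7], [0.09, 2.05], [-2.69, 2.69]. Speed limits (rad/s): [2.57, 2.57, 3.14, 3.14, 3.14, 3.14, 3.14].

## Interface

Orientations are given as a rotation vector (axis times angle).
In Python, from bench import get_state, eyes, ticket gives the robot as it stands.
- The arm moves only by the tool carry_out, never from a script. Its argument "motion" is a list of rows, each a list of 2 entries, a list of its own where there are three numbers: the shift along the world's x, y, z in m, then the turn about the world's z in rad. A call has 1 to 20 rows; each row is the pose to reach, as a shift and turn from the pose commanded when the call began; what a row does not reach only later rows make up. A row lasts 1/10 s, in which the tool goes at most 50 mm and 8.59 degrees, less where a joint would pass 70% of its speed; a pose out of reach is approached as far as the arm can. A call with a gripper value outside its range is refused whole. "grip" is the gripper command: -1 is fully open, 1 is shut, values between are in proportion, set as the call begins (left out, the last holds). The fingers move at their own pace and stop on an object; "squeeze" is the grip in N (left out, the last holds). Time passes only in rows, so rows that repeat a pose let the fingers close. It gives the time, the measured TCP pose, the force and the opening at its end, in the units of the state.
- get_state(): the state, without advancing time (a new reading comes with each control period).
- eyes.get_image(name): name is "side" or "top" or "wrist"; returns a dict with "pixels" (480x640x3 uint8, blue, green, red), "mtx" (3x3 intrinsics, pixels), "dist_coeffs" ([k1, k2, p1, p2, k3] as OpenCV has them; the pictures are not rectified), "extrinsics" (4x4, takes a point from camera to world coordinates). Camera axes: x right, y down, z forward; pixel columns grow to the right and rows downward; lengths in m; the calibration is good to about 2 mm. A picture is of the moment at which its call begins. There is no depth.
- ticket.close_job(): hands the job in, once; it reports no verdict.
The state is a dict: "time": time; "joint_positions": joint angles; "qd": joint speeds; "joint_torque": joint torques, N m; "position": TCP position; "tool_rot": TCP orientation; "ft_force": force on the tool from outside, world axes, zero at the start; "torque": the same for the moment, N m; "grip_width": opening from 0.0 (shut) to 1.0 (fully open).
Only numpy, scipy, OpenCV 4.12 (cv2) and the standard library are available. Lean on these libraries where they do the work, as an engineer would, in place of code of your own. Each camera call takes 0.05 s, during which the arm holds its last target. There are 200 camera calls.

## Working session

There is one attempt and no reset: what is moved stays moved. The work goes in short steps, Python scripts to look and compute and a tool call to move; the robot and the scene stay as the last step left them, time stands still between calls to the robot, and variables do not carry over. Pictures are saved under pics/ and viewed, about 8 in all and at most 12, crops included, and the job is handed in when it is done.

Besides the shell and the picture viewer there is one more tool, called as name(argument=value, ...) on one line, values as JSON. carry_out: Moves the arm, as the interface text tells. Its arguments: {"type":"object","properties":{"motion":{"type":"array","items":{"type":"array"}},"grip":{"type":"number"},"squeeze":{"type":"number"}},"required":["motion"]}

```bash
mkdir -p pics; ls; python3 - <<'E'
from bench import get_state, eyes
import cv2,numpy as np
s=get_state();print(s)
for n in("top","side"):
    d=eyes.get_image(n);cv2.imwrite(f"pics/{n}0.png",d["pixels"]);print(n,d["mtx"],d["dist_coeffs"],d["extrinsics"])
E
```

```text
pics
{'time': 0.0, 'joint_positions': array([-1.17389035,  0.32185524, -0.07007423,  1.45168621,  0.02261176,
        1.37079125, -0.05693642]), 'qd': array([ 1.04326832e-03,  8.19523460e-04, -6.16741093e-05,  9.31966130e-04,
        1.50192851e-03,  1.78677215e-03,  7.22471822e-04]), 'joint_torque': array([-3.50086236e-05, -4.91299975e+01, -4.04041819e-01, -3.12521768e+01,
       -6.39515393e-02,  4.39902884e-02,  1.88663735e-04]), 'position': array([0.24263907, 0.60241223, 0.22143487]), 'tool_rot': array([ 2.60250202e+00,  1.75759403e+00, -2.43780406e-03]), 'ft_force': array([-0.33002985, -0.5484966 , -1.36390288]), 'torque': array([0.00058335, 0.02457937, 0.01148132]), 'grip_width': 1.0025414922688685}
top [[523.14767397   0.         316.53287426]
 [  0.         523.14767397 242.40407858]
 [  0.           0.           1.        ]] [0.03727903 0.         0.         0.         0.        ] [[-1.12941403e-03 -9.81721160e-01  1.90321541e-01  2.42491871e-01]
 [-9.99972852e-01 -2.77086039e-04 -7.36335248e-03  3.95707148e-02]
 [ 7.28149437e-03 -1.90324691e-01 -9.81694195e-01  1.53579684e+00]
 [ 0.00000000e+00  0.00000000e+00  0.00000000e+00  1.00000000e+00]]
side [[457.43758355   0.         321.21160019]
 [  0.         457.43758355 243.26656213]
 [  0.           0.           1.        ]] [-0.00980592  0.          0.          0.          0.        ] [[ 0.90310511 -0.20320298  0.37829844  0.06690578]
 [-0.42929225 -0.44867672  0.78383504 -0.86732119]
 [ 0.01045608 -0.87028602 -0.4924357   0.63718036]
 [ 0.          0.          0.          1.        ]]
```

View pics/top0.png

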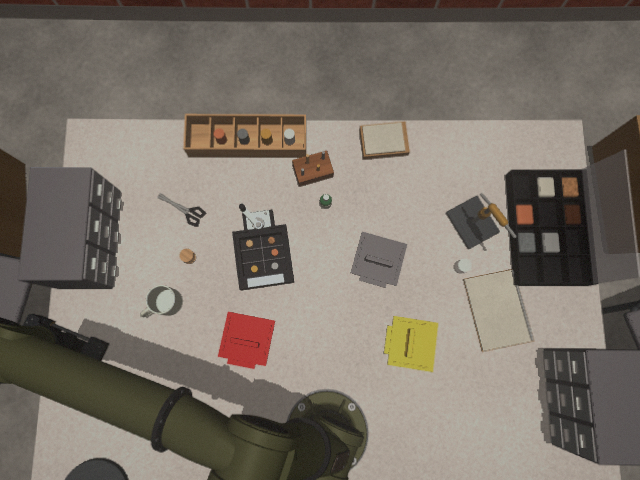

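View pics/side0.png

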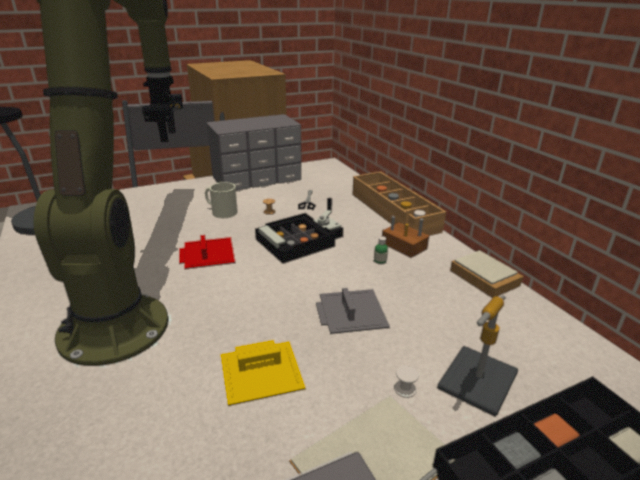

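Lid candidates (top picture): grey (380,260), red (246,340), yellow (412,345), and the dark plate under the tool (472,222). The grey one at (380,260) fits the description. The case is at (263,257), lip below (265,281), lever at (243,208). I'll crop to check.

```bash
cat > h.py <<'E'
import cv2,numpy as np
from bench import get_state,eyes
def undist(d,p): return cv2.undistortPoints(np.float64(p).reshape(-1,1,2),d["mtx"],d["dist_coeffs"]).reshape(-1,2)
def plane(d,p,z):
    r=np.c_[undist(d,p),np.ones(len(np.reshape(p,(-1,2))))]@d["extrinsics"][:3,:3].T;o=d["extrinsics"][:3,3]
    return o+r*((z-o[2])/r[:,2])[:,None]
def tri(ds,ps):
    A=[];b=[]
    for d,p in zip(ds,ps):
        r=np.r_[undist(d,p)[0],1]@d["extrinsics"][:3,:3].T;r/=np.linalg.norm(r);P=np.eye(3)-np.outer(r,r);A.append(P);b.append(P@d["extrinsics"][:3,3])
    return np.linalg.lstsq(np.vstack(A),np.hstack(b),rcond=None)[0]
def proj(d,X):
    T=np.linalg.inv(d["extrinsics"]);return cv2.projectPoints(np.float64(X).reshape(-1,1,3),cv2.Rodrigues(T[:3,:3])[0],T[:3,3],d["mtx"],d["dist_coeffs"])[0].reshape(-1,2)
E
python3 - <<'E'
from h import *
d=eyes.get_image("top");im=d["pixels"]
c=im[190:305,225:415];cv2.imwrite("pics/crop1.png",cv2.resize(c,None,fx=4.2,fy=4.2,interpolation=cv2.INTER_CUBIC))
g=cv2.cvtColor(im,cv2.COLOR_BGR2GRAY)
for n,(x0,y0,x1,y1),t in(("lid",(335,225,420,300),150),("case",(228,215,310,298),80)):
    m=np.uint8(g<t)*255;mm=np.zeros_like(m);mm[y0:y1,x0:x1]=m[y0:y1,x0:x1]
    mm=cv2.morphologyEx(mm,cv2.MORPH_OPEN,np.ones((3,3)) if n=="case" else np.ones((25,25)))
    k=max(cv2.findContours(mm,0,2)[0],key=cv2.contourArea);r=cv2.minAreaRect(k);b=cv2.boxPoints(r)
    z={"lid":.005,"case":.043}[n];w=plane(d,b,z)
    print(n,b.round(1).tolist(),(w*1e3).round(1).tolist(),(w.mean(0)*1e3).round(1))
    print([round(1e3*np.linalg.norm(w[i]-w[i-1]),1) for i in range(4)],[round(np.degrees(np.arctan2(*(w[i]-w[i-1])[[1,0]])),1) for i in range(4)])
E
```

```text
lid [[357.0, 238.0], [401.0, 238.0], [401.0, 283.0], [357.0, 283.0]] [[552.7, -92.8, 5.0], [552.7, -224.2, 5.0], [417.9, -219.8, 5.0], [417.9, -90.6, 5.0]] [ 485.3 -156.9    5. ]
[np.float64(134.9), np.float64(131.4), np.float64(134.9), np.float64(129.2)] [np.float64(-0.9), np.float64(-90.0), np.float64(178.2), np.float64(90.0)]
case [[229.5, 220.8000030517578], [284.1000061035156, 213.0], [294.0, 282.29998779296875], [239.39999389648438, 290.1000061035156]] [[596.2, 282.6, 43.0], [619.9, 123.4, 43.0], [415.6, 92.9, 43.0], [393.4, 248.3, 43.0]] [506.3 186.8  43. ]
[np.float64(205.7), np.float64(161.0), np.float64(206.5), np.float64(156.9)] [np.float64(9.6), np.float64(-81.5), np.float64(-171.5), np.float64(98.1)]
```

View pics/crop1.png

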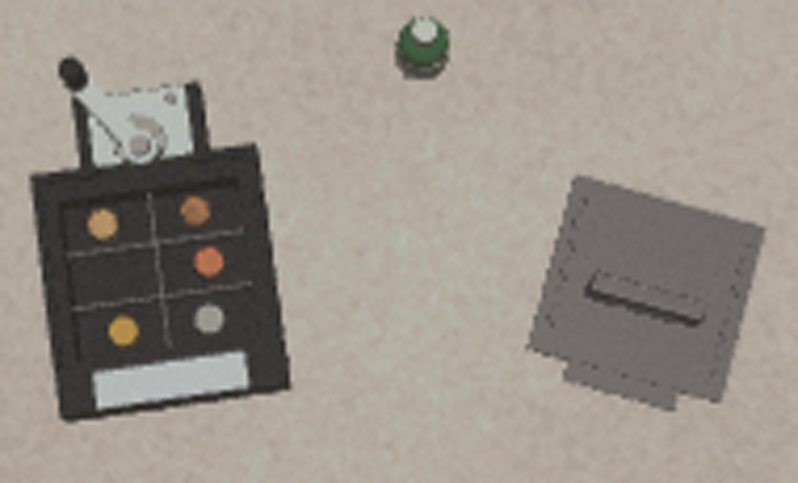

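```bash
python3 - <<'E'
from h import *
d=eyes.get_image("top")
f=lambda p,z:plane(d,np.float64(p)/4.2+[225-.38,190-.38],z)*1e3
for n,p,z in(("lid TL TR BR BL",[(574,177),(764,229),(720,402),(527,348)],.005),("bar ends",[(588,278),(704,312)],.038),("case",[(32,177),(257,146),(290,388),(65,419)],.043),("lip",[(93,375),(246,352),(249,388),(98,409)],.05),("piv",[(141,146)],.056),("pin",[(72,70)],.09)):
    w=f(p,z);print(n,w.round(1).tolist(),w.mean(0).round(1));
    if len(w)>1:print([(round(np.linalg.norm(w[i]-w[i-1]),1),round(np.degrees(np.arctan2(*(w[i]-w[i-1])[[1,0]])),1)) for i in range(len(w))])
s=get_state();R=cv2.Rodrigues(s["tool_rot"])[0];w=eyes.get_image("wrist");E=w["extrinsics"];T=np.eye(4);T[:3,:3]=R;T[:3,3]=s["position"];print((np.linalg.inv(T)@E).round(3),w["mtx"][0,0],w["dist_coeffs"])
E
```

```text
lid TL TR BR BL [[571.8, -105.9, 5.0], [534.1, -240.0, 5.0], [411.0, -205.1, 5.0], [449.0, -70.8, 5.0]] [ 491.5 -155.4    5. ]
[(np.float64(127.7), np.float64(-16.0)), (np.float64(139.3), np.float64(-105.7)), (np.float64(127.9), np.float64(164.1)), (np.float64(139.6), np.float64(74.2))]
bar ends [[493.3, -111.2, 38.0], [469.5, -190.7, 38.0]] [ 481.4 -151.    38. ]
[(np.float64(82.9), np.float64(73.4)), (np.float64(82.9), np.float64(-106.6))]
case [[563.4, 273.8, 43.0], [585.6, 118.2, 43.0], [416.4, 94.0, 43.0], [395.4, 246.4, 43.0]] [490.2 183.1  43. ]
[(np.float64(170.2), np.float64(9.2)), (np.float64(157.2), np.float64(-81.9)), (np.float64(170.9), np.float64(-171.9)), (np.float64(153.9), np.float64(97.8))]
lip [[424.5, 227.3, 50.0], [440.2, 123.8, 50.0], [415.6, 121.5, 50.0], [401.4, 223.4, 50.0]] [420.4 174.   50. ]
[(np.float64(23.4), np.float64(9.7)), (np.float64(104.7), np.float64(-81.4)), (np.float64(24.7), np.float64(-174.6)), (np.float64(102.9), np.float64(97.9))]
piv [[582.5, 197.4, 56.0]] [582.5 197.4  56. ]
pin [[627.5, 241.5, 90.0]] [627.5 241.5  90. ]
[[ 1.     0.     0.     0.   ]
 [-0.     0.97   0.243 -0.065]
 [-0.    -0.243  0.97  -0.161]
 [ 0.     0.     0.     1.   ]] 419.8087135173513 [0.02185366 0.         0.         0.         0.        ]
```

carry_out(motion=[[[0.21, -0.3, 0], -1.4], [[0.21, -0.3, 0], -1.4], [[0.21, -0.3, 0], -1.4], [[0.21, -0.3, 0], -1.4], [[0.21, -0.3, 0], -1.4], [[0.21, -0.3, 0], -1.4], [[0.21, -0.3, 0], -1.4], [[0.24, -0.75, 0], -2.0], [[0.24, -0.75, 0], -2.5], [[0.24, -0.75, 0], -3.036], [[0.24, -0.75, 0], -3.036], [[0.24, -0.75, 0], -3.036], [[0.24, -0.75, 0], -3.036], [[0.24, -0.75, 0], -3.036], [[0.24, -0.75, 0], -3.036], [[0.24, -0.75, 0], -3.036], [[0.24, -0.75, 0], -3.036], [[0.24, -0.75, 0], -3.036], [[0.24, -0.75, 0], -3.036], [[0.24, -0.75, 0], -3.036]], grip=-1)

```text
time: 2.25
position: [0.4826, -0.1473, 0.2225]
tool_rot: [1.93, -2.479, -0.0]
ft_force: [-0.3, -0.0, -0.5]
grip_width: 1.003
```

carry_out(motion=[[[0, 0, 0], 0], [[0, 0, 0], 0]])

```text
time: 2.45
position: [0.4828, -0.147, 0.2226]
tool_rot: [-1.943, 2.469, 0.0]
ft_force: [-0.1, -0.1, -0.4]
grip_width: 1.003
```

carry_out(motion=[[[-0.002, -0.004, 0], -0.04], [[-0.002, -0.004, 0], -0.04], [[-0.002, -0.004, 0], -0.04], [[-0.002, -0.004, 0], -0.04]])

```text
time: 2.85
position: [0.4809, -0.1508, 0.2226]
tool_rot: [-1.89, 2.509, 0.0]
ft_force: [-0.7, 0.4, 0.1]
grip_width: 1.002
```

```bash
python3 - <<'E'
from h import *
d=eyes.get_image("wrist");cv2.imwrite("pics/w1.png",d["pixels"]);s=get_state();print(s["position"],s["tool_rot"],s["joint_positions"])
print(proj(d,[[.480,-.152,.038],[.4915,-.1554,.005]]))
E
```

```text
[ 0.48090997 -0.15080209  0.22261061] [-1.89004477e+00  2.50941368e+00  3.86335960e-05] [-0.42569143 -0.0105722   0.67927728  1.82693655  0.00681248  1.32288881
 -1.59863704]
[[315.62401509 218.79464213]
 [315.59582817 198.83533804]]
```

View pics/w1.png

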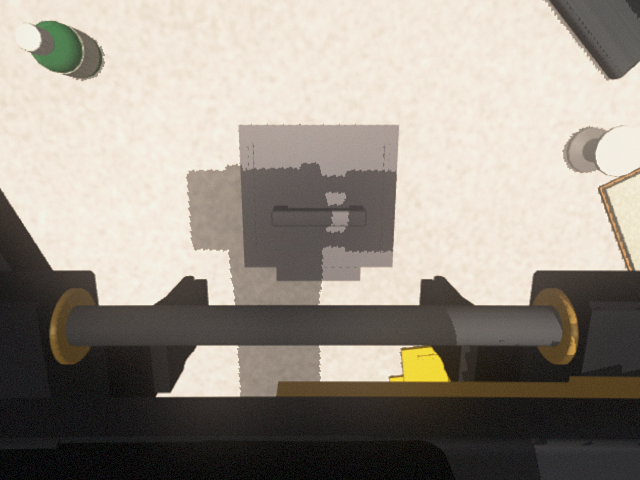

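```bash
python3 - <<'E'
from h import *
d=eyes.get_image("wrist")
print(plane(d,[(271.5,216.5),(366.5,216.5),(319,216.5)],.038)*1e3)
w=plane(d,[(239,125),(399,125),(393,266),(243,266)],.005)*1e3;print(w,w.mean(0))
for a,b in((0,1),(3,2)):print(np.degrees(np.arctan2(*(w[b]-w[a])[[1,0]])),np.linalg.norm(w[b]-w[a]))
g=cv2.cvtColor(d["pixels"],cv2.COLOR_BGR2GRAY);print(g[195:235:1,300].tolist());print(g[214,262:280].tolist(),g[214,358:376].tolist(),g[222,262:280].tolist(),g[222,358:376].tolist())
E
```

```text
[[ 492.05579717 -117.05106112   38.        ]
 [ 470.12413895 -193.47268716   38.        ]
 [ 481.09392488 -155.26945203   38.        ]]
[[ 571.74800596 -109.17980209    5.        ]
 [ 533.40169869 -242.68368674    5.        ]
 [ 410.0364086  -208.11494648    5.        ]
 [ 449.07451734  -72.01912917    5.        ]] [ 491.06515765 -157.99939112    5.        ]
-106.02564812211165 138.90185923866298
-106.00515857664975 141.58405779927384
[87, 88, 92, 87, 87, 89, 89, 88, 87, 88, 92, 85, 82, 69, 60, 59, 80, 85, 89, 91, 87, 91, 89, 85, 87, 90, 88, 85, 84, 79, 79, 79, 87, 89, 82, 83, 85, 87, 86, 87]
[88, 90, 88, 95, 87, 92, 90, 91, 93, 77, 80, 92, 92, 98, 93, 93, 95, 91] [88, 92, 90, 92, 89, 91, 86, 82, 76, 88, 91, 88, 90, 90, 90, 90, 91, 89] [87, 88, 85, 85, 93, 90, 89, 92, 87, 80, 82, 87, 88, 83, 85, 87, 86, 82] [86, 86, 87, 86, 89, 87, 86, 80, 88, 89, 92, 94, 87, 94, 90, 86, 91, 90]
```

carry_out(motion=[[[-0.0005, -0.0037, -0.03], 0], [[-0.0005, -0.0037, -0.07], 0], [[-0.0005, -0.0037, -0.11], 0], [[-0.0005, -0.0037, -0.145], 0], [[-0.0005, -0.0037, -0.157], 0], [[-0.0005, -0.0037, -0.157], 0], [[-0.0005, -0.0037, -0.157], 0], [[-0.0005, -0.0037, -0.157], 0]])

```text
time: 3.75
position: [0.482, -0.1551, 0.0675]
tool_rot: [-1.887, 2.508, -0.004]
ft_force: [0.7, -0.5, -0.4]
grip_width: 1.001
```

```bash
python3 - <<'E'
from h import *
d=eyes.get_image("wrist");cv2.imwrite("pics/w2.png",d["pixels"]);s=get_state();print(s["position"],s["tool_rot"],s["ft_force"])
R=cv2.Rodrigues(s["tool_rot"])[0]
print(proj(d,[s["position"],s["position"]+R@[.0435,0,0],s["position"]-R@[.0435,0,0]]))
E
```

```text
[ 0.48189799 -0.15501168  0.06742153] [-1.88690742  2.50845324 -0.00340874] [-0.38937633 -0.37868477  0.51225962]
[[314.0113748  303.69426719]
 [419.81901904 303.81249497]
 [208.2267093  303.74851703]]
```

View pics/w2.png

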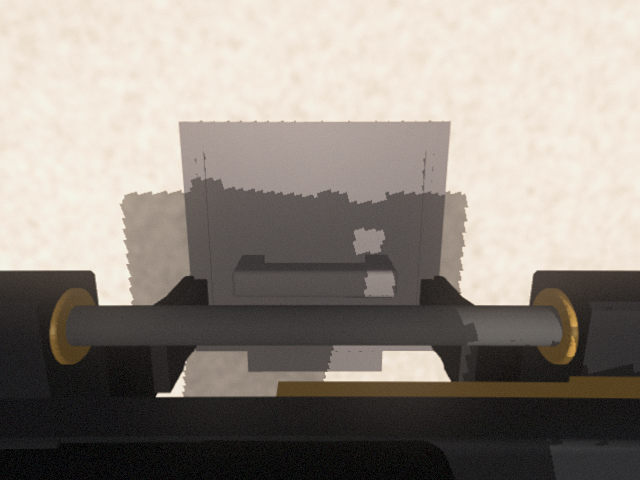

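```bash
python3 - <<'E'
from h import *
d=eyes.get_image("wrist");s=get_state();print(s["position"])
w=plane(d,[(233,283.5),(395,283.5)],.038)*1e3;print(w,w.mean(0),np.degrees(np.arctan2(*(w[1]-w[0])[[1,0]])))
w=plane(d,[(179,122),(450,122)],.005)*1e3;print(w,w.mean(0))
E
```

```text
[ 0.48165552 -0.15496036  0.06720778]
[[ 490.93369457 -117.0717323    38.        ]
 [ 469.41266198 -191.82352658   38.        ]] [ 480.17317827 -154.44762944   38.        ] -106.06110329973751
[[ 571.96213258 -108.9808701     5.        ]
 [ 533.52559506 -242.20429328    5.        ]] [ 552.74386382 -175.59258169    5.        ]
```

carry_out(motion=[[[-0.0005, 0, -0.02], 0], [[-0.0005, 0, -0.04], 0], [[-0.0005, 0, -0.053], 0], [[-0.0005, 0, -0.053], 0], [[-0.0005, 0, -0.053], 0], [[-0.0005, 0, -0.053], 0]])

```text
time: 4.45
position: [0.4807, -0.155, 0.0136]
tool_rot: [-1.887, 2.51, -0.002]
ft_force: [-0.2, 0.3, 0.1]
grip_width: 0.998
```

carry_out(motion=[[[0, 0, 0], 0], [[0, 0, 0], 0], [[0, 0, 0], 0], [[0, 0, 0], 0], [[0, 0, 0], 0], [[0, 0, 0], 0]], grip=1, squeeze=35)

```text
time: 5.05
position: [0.4804, -0.1549, 0.0133]
tool_rot: [-1.888, 2.51, -0.001]
ft_force: [-0.8, 0.8, 6.2]
grip_width: 0.915
```

carry_out(motion=[[[0, 0, 0.02], 0], [[0, 0, 0.05], 0], [[0, 0, 0.08], 0], [[0, 0, 0.1], 0], [[0.01, 0.02, 0.1], 0.14], [[0.02, 0.04, 0.1], 0.28], [[0.03, 0.06, 0.1], 0.42], [[0.04, 0.09, 0.1], 0.56], [[0.04, 0.12, 0.1], 0.7], [[0.04, 0.15, 0.1], 0.84], [[0.04, 0.17, 0.1], 0.98], [[0.04, 0.18, 0.1], 1.12], [[0.04, 0.194, 0.1], 1.26], [[0.04, 0.194, 0.1], 1.4], [[0.04, 0.194, 0.1], 1.54], [[0.04, 0.194, 0.1], 1.68], [[0.04, 0.194, 0.1], 1.82], [[0.04, 0.194, 0.1], 1.96], [[0.04, 0.194, 0.1], 1.991], [[0.04, 0.194, 0.1], 1.991]])

```text
time: 7.05
position: [0.5189, 0.0391, 0.1116]
tool_rot: [3.134, 0.218, -0.003]
ft_force: [0.3, -0.2, -2.8]
grip_width: 0.913
```

```bash
python3 - <<'E'
from h import *
s=get_state();print(s["position"],s["tool_rot"],s["ft_force"],s["torque"],s["grip_width"],s["joint_positions"])
a=eyes.get_image("side")["pixels"][150:350,200:450];b=eyes.get_image("top")["pixels"][150:350,190:440]
cv2.imwrite("pics/c3.png",cv2.resize(np.hstack([a,b]),(800,320),interpolation=cv2.INTER_CUBIC))
E
```

```text
[0.51891491 0.03914077 0.11163183] [ 3.13378476e+00  2.17863785e-01 -2.88578774e-03] [ 0.29343213 -0.24941844 -2.77418161] [-0.01225336  0.02482903 -0.01410323] 0.913384079388874 [-0.49615549  0.13490669  0.39842581  1.91902317 -0.05835767  1.1006513
  0.06439247]
```

View pics/c3.png

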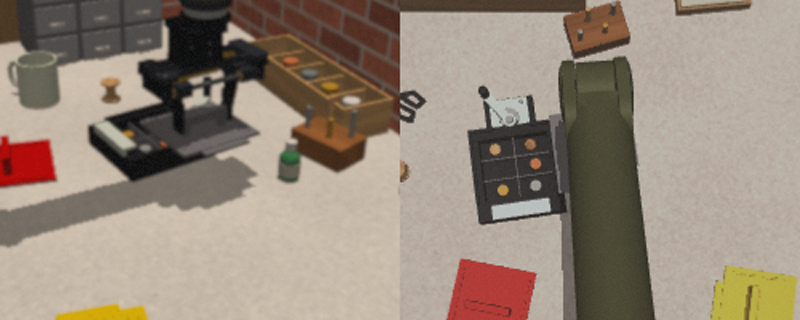

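carry_out(motion=[[[0, 0, -0.015], 0], [[0, 0, -0.03], 0], [[0, 0, -0.045], 0], [[0, 0, -0.053], 0], [[0, 0, -0.053], 0], [[0, 0, -0.053], 0]])

```text
time: 7.75
position: [0.5201, 0.0393, 0.0599]
tool_rot: [3.134, 0.218, 0.001]
ft_force: [0.2, 0.6, -2.2]
grip_width: 0.918
```

carry_out(motion=[[[0, 0, -0.002], 0], [[0, 0, -0.004], 0], [[0, 0, -0.006], 0], [[0, 0, -0.006], 0], [[0, 0, -0.006], 0]])

```text
time: 8.25
position: [0.5206, 0.0388, 0.0544]
tool_rot: [3.134, 0.217, 0.003]
ft_force: [0.5, -2.2, 4.1]
grip_width: 0.92
```

carry_out(motion=[[[0, 0, -0.002], 0], [[0, 0, -0.004], 0], [[0, 0, -0.006], 0], [[0, 0, -0.006], 0]])

```text
time: 8.65
position: [0.5207, 0.038, 0.0477]
tool_rot: [3.133, 0.216, 0.003]
ft_force: [1.7, -6.1, 3.4]
grip_width: 0.916
```

carry_out(motion=[[[0, 0, -0.002], 0], [[0, 0, -0.004], 0], [[0, 0, -0.006], 0], [[0, 0, -0.008], 0], [[0, 0, -0.009], 0], [[0, 0, -0.009], 0]])

```text
time: 9.25
position: [0.5207, 0.0374, 0.0386]
tool_rot: [3.132, 0.216, 0.002]
ft_force: [2.3, -7.0, 2.1]
grip_width: 0.918
```

```bash
python3 - <<'E'
from h import *
a=eyes.get_image("side")["pixels"][190:270,235:385]
cv2.imwrite("pics/c4.png",cv2.resize(a,(750,400),interpolation=cv2.INTER_CUBIC))
E
```

```text
(no output)
```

View pics/c4.png

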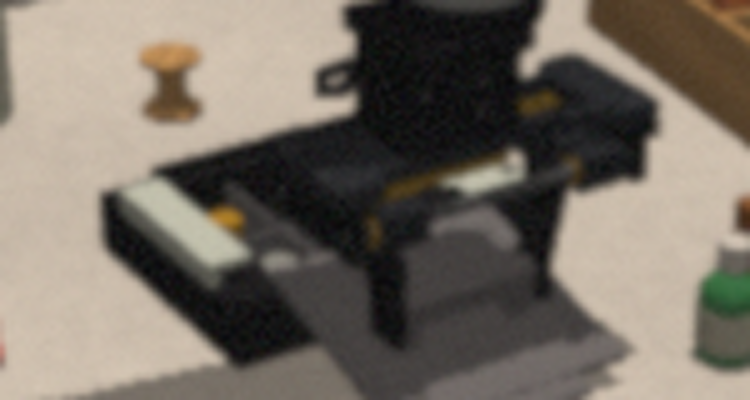

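carry_out(motion=[[[0, -0.003, 0.02], 0], [[0, -0.005, 0.06], 0], [[0, -0.005, 0.1], 0], [[0, 0.0, 0.1], 0], [[0, 0.01, 0.1], -0.14], [[-0.01, 0.02, 0.1], -0.28], [[-0.015, 0.04, 0.1], -0.42], [[-0.02, 0.06, 0.1], -0.56], [[-0.027, 0.08, 0.1], -0.7], [[-0.027, 0.1, 0.1], -0.84], [[-0.027, 0.12, 0.1], -0.98], [[-0.027, 0.14, 0.1], -1.12], [[-0.027, 0.145, 0.1], -1.26], [[-0.027, 0.145, 0.1], -1.4], [[-0.027, 0.145, 0.09], -1.54], [[-0.027, 0.145, 0.08], -1.571], [[-0.027, 0.145, 0.08], -1.571], [[-0.027, 0.145, 0.08], -1.571]])

```text
time: 11.1
position: [0.4919, 0.1843, 0.1174]
tool_rot: [2.371, -2.058, -0.002]
ft_force: [0.1, -0.1, -2.6]
grip_width: 0.917
```

```bash
python3 - <<'E'
from h import *
s=get_state();print(s["position"],s["tool_rot"],s["ft_force"],s["grip_width"],s["joint_positions"])
a=eyes.get_image("side")["pixels"][150:270,220:400];b=eyes.get_image("wrist")["pixels"]
cv2.imwrite("pics/c5.png",np.hstack([cv2.resize(a,(400,300),interpolation=cv2.INTER_CUBIC),cv2.resize(b,(400,300))]));cv2.imwrite("pics/w5.png",b);cv2.imwrite("pics/s5.png",eyes.get_image("side")["pixels"])
E
```

```text
[0.49189745 0.18431097 0.11744491] [ 2.37130834e+00 -2.05758472e+00 -1.55403494e-03] [ 0.1367831  -0.13644287 -2.64263209] 0.9166290406954696 [-0.73976467  0.13860186  0.35745049  1.90013565 -0.05382864  1.11436216
 -1.79096903]
```

View pics/c5.png

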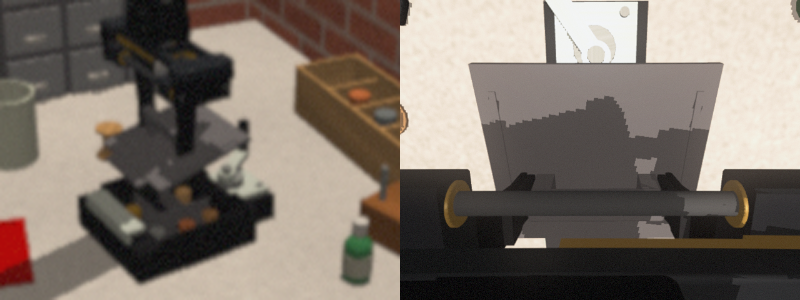

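```bash
python3 - <<'E'
from h import *
from scipy.optimize import least_squares
d=eyes.get_image("wrist");g=cv2.cvtColor(d["pixels"],cv2.COLOR_BGR2GRAY)
for c in(200,314,430):
    v=g[60:140,c].astype(int);print(c,60+np.argmax(abs(np.diff(v[25:])))+25,v[30:56].tolist())
for r in(108,120,140):
    v=g[r].astype(int);a=abs(np.diff(v));print(r,80+np.argmax(a[80:180]),480+np.argmax(a[480:560]))
E
```

```text
200 100 [233, 231, 231, 229, 231, 231, 234, 234, 235, 236, 170, 99, 100, 131, 137, 134, 136, 136, 133, 134, 137, 132, 138, 135, 138, 137]
314 100 [220, 220, 221, 221, 220, 220, 222, 221, 224, 225, 170, 95, 102, 132, 145, 142, 142, 142, 138, 137, 141, 138, 140, 140, 141, 137]
430 99 [228, 228, 228, 229, 230, 230, 228, 233, 234, 234, 151, 97, 114, 135, 141, 140, 142, 138, 137, 139, 137, 138, 140, 136, 140, 138]
108 109 516
120 112 513
140 116 509
```

carry_out(motion=[[[0.006, 0.001, 0], 0], [[0.006, 0.001, -0.01], 0], [[0.006, 0.001, -0.02], 0], [[0.006, 0.001, -0.03], 0], [[0.006, 0.001, -0.04], 0], [[0.006, 0.001, -0.046], 0], [[0.006, 0.001, -0.046], 0], [[0.006, 0.001, -0.046], 0]])

```text
time: 12.1
position: [0.4989, 0.1852, 0.0725]
tool_rot: [2.37, -2.062, 0.0]
ft_force: [-0.4, 0.1, -2.5]
grip_width: 0.914
```

carry_out(motion=[[[0, 0, -0.001], 0], [[0, 0, -0.002], 0], [[0, 0, -0.003], 0], [[0, 0, -0.003], 0], [[0, 0, -0.003], 0]])

```text
time: 12.6
position: [0.4988, 0.1853, 0.0696]
tool_rot: [2.37, -2.062, 0.0]
ft_force: [-0.6, 0.6, -2.1]
grip_width: 0.919
```

carry_out(motion=[[[0, 0, -0.001], 0], [[0, 0, -0.002], 0], [[0, 0, -0.0035], 0], [[0, 0, -0.0035], 0], [[0, 0, -0.0035], 0]])

```text
time: 13.1
position: [0.4988, 0.1852, 0.066]
tool_rot: [2.37, -2.062, -0.0]
ft_force: [-0.2, 0.5, -3.1]
grip_width: 0.915
```

```bash
python3 - <<'E'
from h import *
a=eyes.get_image("side")["pixels"][195:270,250:350];cv2.imwrite("pics/c6.png",cv2.resize(a,(800,600),interpolation=cv2.INTER_CUBIC))
E
```

```text
(no output)
```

View pics/c6.png

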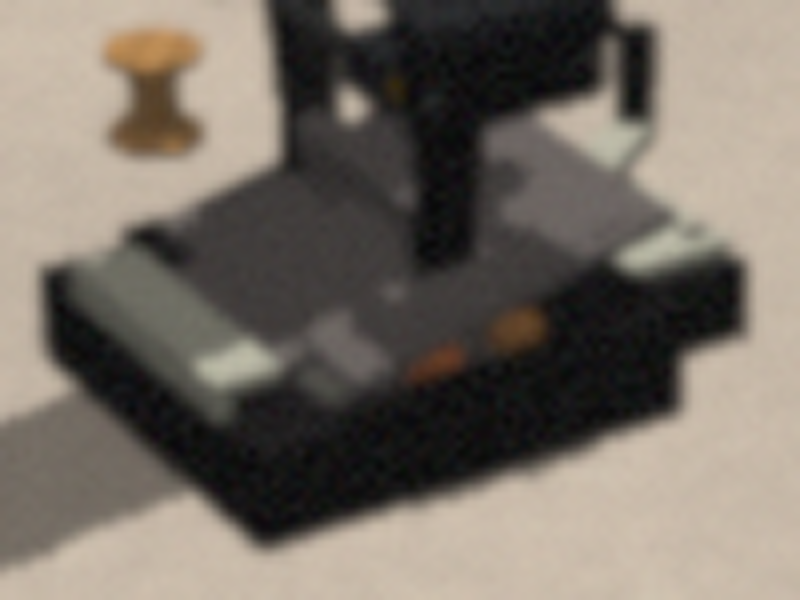

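carry_out(motion=[[[-0.002, -0.0003, 0], 0], [[-0.004, -0.0006, 0], 0], [[-0.006, -0.0009, 0], 0], [[-0.008, -0.0011, 0], 0], [[-0.008, -0.0011, 0], 0], [[-0.008, -0.0011, 0], 0]])

```text
time: 13.75
position: [0.4908, 0.1842, 0.0661]
tool_rot: [-2.37, 2.062, -0.0]
ft_force: [-0.1, 0.4, -2.9]
grip_width: 0.917
```

carry_out(motion=[[[-0.002, -0.0003, 0], 0], [[-0.004, -0.0006, 0], 0], [[-0.004, -0.0006, 0], 0], [[-0.004, -0.0006, 0], 0]])

```text
time: 14.15
position: [0.4868, 0.1836, 0.0661]
tool_rot: [-2.37, 2.062, -0.0]
ft_force: [0.9, -0.1, -3.1]
grip_width: 0.911
```

carry_out(motion=[[[-0.0015, -0.0002, 0], 0], [[-0.003, -0.0004, 0], 0], [[-0.003, -0.0004, 0], 0], [[-0.003, -0.0004, 0], 0]])

```text
time: 14.55
position: [0.4838, 0.1832, 0.0661]
tool_rot: [2.37, -2.062, -0.0]
ft_force: [0.2, -0.3, -2.4]
grip_width: 0.917
```

carry_out(motion=[[[-0.001, -0.0002, 0], 0], [[-0.002, -0.0003, 0], 0], [[-0.002, -0.0003, 0], 0], [[-0.002, -0.0003, 0], 0]])

```text
time: 14.95
position: [0.4828, 0.183, 0.0665]
tool_rot: [-2.369, 2.061, -0.002]
ft_force: [3.6, 0.9, -3.6]
grip_width: 0.916
```

carry_out(motion=[[[0.0005, 0.0001, -0.001], 0], [[0.0007, 0.0001, -0.002], 0], [[0.0013, 0.0002, -0.003], 0], [[0.002, 0.0003, -0.004], 0], [[0.003, 0.0004, -0.006], 0], [[0.003, 0.0004, -0.006], 0]])

```text
time: 15.55
position: [0.4852, 0.1835, 0.0603]
tool_rot: [-2.37, 2.062, -0.0]
ft_force: [2.3, -0.2, 2.6]
grip_width: 0.916
```

carry_out(motion=[[[0.0006, 0.0001, -0.001], 0], [[0.0012, 0.0002, -0.002], 0], [[0.0018, 0.0003, -0.003], 0], [[0.0024, 0.0003, -0.004], 0], [[0.0024, 0.0003, -0.004], 0]])

```text
time: 16.05
position: [0.4874, 0.1838, 0.056]
tool_rot: [-2.37, 2.062, -0.0]
ft_force: [3.1, 0.9, 3.2]
grip_width: 0.914
```

carry_out(motion=[[[0.0007, 0.0001, -0.001], 0], [[0.0014, 0.0002, -0.002], 0], [[0.002, 0.0003, -0.003], 0], [[0.0026, 0.0004, -0.004], 0], [[0.0026, 0.0004, -0.004], 0]])

```text
time: 16.55
position: [0.4894, 0.184, 0.0517]
tool_rot: [2.37, -2.061, -0.001]
ft_force: [1.7, 1.9, 2.1]
grip_width: 0.918
```

```bash
python3 - <<'E'
from h import *
b=eyes.get_image("wrist")["pixels"];a=eyes.get_image("side")["pixels"][195:270,250:350]
cv2.imwrite("pics/c7.png",np.hstack([cv2.resize(a,(400,300),interpolation=cv2.INTER_CUBIC),cv2.resize(b[0:300],(400,300))]))
E
```

```text
(no output)
```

View pics/c7.png

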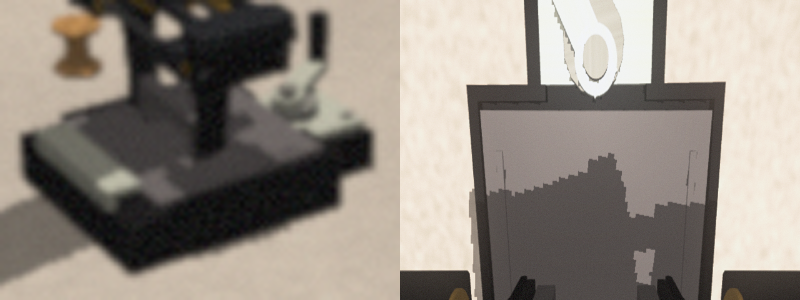

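carry_out(motion=[[[0, 0.001, 0], 0], [[0.0006, 0.0012, -0.001], 0], [[0.001, 0.0013, -0.002], 0], [[0.0014, 0.0013, -0.003], 0], [[0.0014, 0.0013, -0.003], 0], [[0.0014, 0.0013, -0.003], 0]])

```text
time: 17.25
position: [0.4908, 0.1844, 0.0488]
tool_rot: [2.369, -2.061, -0.0]
ft_force: [-0.8, -3.7, 2.5]
grip_width: 0.916
```

carry_out(motion=[[[0, -0.0007, -0.0005], 0], [[0.0002, -0.0007, -0.001], 0], [[0.0002, -0.0007, -0.0015], 0], [[0.0002, -0.0007, -0.0015], 0]])

```text
time: 17.65
position: [0.4908, 0.1844, 0.0487]
tool_rot: [2.369, -2.061, -0.002]
ft_force: [-4.5, -3.9, 12.9]
grip_width: 0.915
```

```bash
python3 - <<'E'
from h import *
d=eyes.get_image("wrist");b=d["pixels"]
cv2.imwrite("pics/c8.png",cv2.resize(b[60:300,80:560],(800,400),interpolation=cv2.INTER_CUBIC))
E
```

```text
(no output)
```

View pics/c8.png

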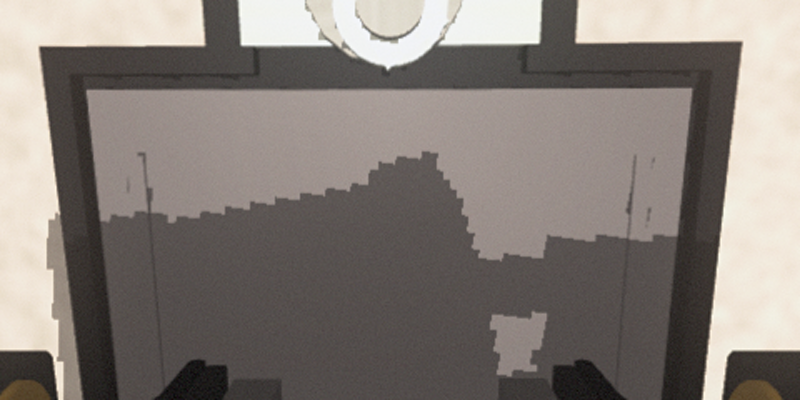

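carry_out(motion=[[[0, 0, 0.0015], 0], [[0, 0, 0.0015], 0], [[0, 0, 0.0015], 0]])

```text
time: 18.0
position: [0.4909, 0.1847, 0.0487]
tool_rot: [2.37, -2.061, -0.001]
ft_force: [-1.3, -1.5, 1.7]
grip_width: 0.919
```

carry_out(motion=[[[0, 0, 0], 0], [[0, 0, 0], 0], [[0, 0, 0], 0], [[0, 0, 0], 0], [[0, 0, 0], 0]], grip=-1)

```text
time: 18.5
position: [0.4915, 0.1847, 0.0491]
tool_rot: [-2.37, 2.062, -0.0]
ft_force: [-0.1, -0.6, 0.2]
grip_width: 0.997
```

carry_out(motion=[[[0, 0, 0.005], 0], [[0, 0, 0.015], 0], [[0, 0, 0.03], 0], [[0, 0, 0.06], 0], [[0, 0, 0.09], 0], [[0, 0, 0.12], 0], [[0, 0, 0.12], 0], [[0, 0, 0.12], 0]])

```text
time: 19.3
position: [0.492, 0.1848, 0.1704]
tool_rot: [-2.368, 2.061, -0.001]
ft_force: [0.9, 0.6, -0.1]
grip_width: 0.998
```

```bash
python3 - <<'E'
from h import *
s=get_state();print(s["position"],s["tool_rot"],s["ft_force"])
d=eyes.get_image("wrist");b=d["pixels"];cv2.imwrite("pics/w9.png",b)
np.save("w9.npy",b)
# pin prediction & lid
o=np.array([.4996,.1845]);c,sn=np.cos(.143),np.sin(.143);W=lambda x,y,z:[o[0]+c*x-sn*y,o[1]+sn*x+c*y,z]
pv=[84,0];pts=[W(84,0,.054),W(84+65*np.cos(.63),65*np.sin(.63),.09),W(65,70,.041),W(65,-70,.041),W(69,73,.043),W(69,-73,.043)]
print(np.array(pts).round(4));print(proj(d,pts).round(1))
t=eyes.get_image("top");print("top",proj(t,pts).round(1));cv2.imwrite("pics/t9.png",t["pixels"])
E
```

```text
[0.49196382 0.18480858 0.17038353] [-2.36836056e+00  2.06056629e+00 -1.00058175e-03] [ 0.8604959   0.61724929 -0.07190048]
[[ 8.364220e+01  1.215560e+01  5.400000e-02]
 [ 1.301704e+02  5.754420e+01  9.000000e-02]
 [ 5.486020e+01  7.873340e+01  4.100000e-02]
 [ 7.481210e+01 -5.983770e+01  4.100000e-02]
 [ 5.839190e+01  8.227280e+01  4.300000e-02]
 [ 7.919880e+01 -6.223700e+01  4.300000e-02]]
[[  323.4  2577.9]
 [ 1010.1  2614.4]
 [ 3884.6  3435.2]
 [-3073.4  3317.8]
 [ 3781.5  3398.5]
 [-2978.8  3285.4]]
top [[  -371.1  -4348.7]
 [ -2146.2  -5194.4]
 [-13014.6  -8788.4]
 [  4742.   -5154.6]
 [-12758.   -8784.2]
 [  4681.9  -5178.7]]
```

```bash
cat >> h.py <<'E'
O=np.array([.4996,.1845]);C,S=np.cos(.143),np.sin(.143)
def W(x,y,z): return [O[0]+(C*x-S*y)/1e3,O[1]+(S*x+C*y)/1e3,z/1e3]
def L(w): v=(np.asarray(w)[:2]-O)*1e3;return np.array([C*v[0]+S*v[1],-S*v[0]+C*v[1]])
E
python3 - <<'E'
from h import *
pts=[W(84,0,54),W(84+65*np.cos(.63),65*np.sin(.63),90),W(65,70,41),W(65,-70,41)]
for n in("top","wrist","side"):
    d=eyes.get_image(n);p=proj(d,pts);print(n,p.round(1).tolist())
    g=cv2.cvtColor(d["pixels"],cv2.COLOR_BGR2GRAY);u,v=p[1].astype(int);r=12 if n!="wrist" else 45
    if not(0<=u<640 and 0<=v<480):continue
    y0,x0=max(v-r,0),max(u-r,0);m=np.uint8(g[y0:v+r,x0:u+r]<60)
    k,_,st,ce=cv2.connectedComponentsWithStats(m)
    for i in range(1,k):
        if st[i,4]>8:
            c=ce[i]+[x0,y0];w=plane(d,[c],.085)[0];print(" blob",c.round(1),st[i],(w*1e3).round(1),L(w).round(1))
d=eyes.get_image("wrist")
g=d["pixels"].astype(int).sum(2)//3;p=proj(d,pts)
E
```

```text
top [[258.6, 224.5], [241.7, 205.7], [235.9, 235.1], [283.6, 228.4]]
 blob [247.  202.5] [14  0  9 21 23] [640.  227.7  85. ] [145.1  22.7]
wrist [[314.4, 91.9], [237.9, -26.4], [208.3, 124.7], [420.6, 123.8]]
side [[322.3, 217.3], [330.0, 197.3], [303.9, 214.0], [330.6, 232.7]]
 blob [329.  203.5] [10 14  3 10 30] [612.1 213.6  85. ] [115.5  12.8]
```

carry_out(motion=[[[0.03, 0.012, 0], 0.14], [[0.07, 0.03, 0], 0.28], [[0.1, 0.042, 0], 0.42], [[0.1365, 0.0567, 0], 0.56], [[0.1365, 0.0567, 0], 0.632], [[0.1365, 0.0567, 0], 0.632], [[0.1365, 0.0567, 0], 0.632], [[0.1365, 0.0567, 0], 0.632]])

```text
time: 20.4
position: [0.6274, 0.241, 0.1693]
tool_rot: [-2.893, 1.225, 0.0]
ft_force: [-0.3, 0.1, 0.3]
grip_width: 1.001
```

```bash
python3 - <<'E'
from h import *
s=get_state();print(s["position"],s["tool_rot"],L(s["position"]))
d=eyes.get_image("wrist");b=d["pixels"]
cv2.imwrite("pics/w10.png",b);g=cv2.cvtColor(b,cv2.COLOR_BGR2GRAY)
p=proj(d,[W(84,0,54),W(136.5,38.3,90),W(136.5,38.3,54)]);print(p.round(1))
u,v=p[1].astype(int);y0,x0=v-60,u-60
m=np.uint8(g[y0:v+60,x0:u+60]<60);k,_,st,ce=cv2.connectedComponentsWithStats(m)
for i in range(1,k):
    if st[i,4]>60:print(st[i]+[x0,y0,0,0,0],(ce[i]+[x0,y0]).round(1))
E
```

```text
[0.62742675 0.24096828 0.16932422] [-2.89265381e+00  1.22546754e+00  1.65699838e-04] [134.56948699  37.67491309]
[[314.1 323.3]
 [313.7 248.4]
 [313.7 234.6]]
[ 253  223  111   85 2688] [292.4 262.4]
```

```bash
python3 - <<'E'
from h import *
g=cv2.imread("pics/w10.png",0)
for v in range(205,275,5):print(v,"".join("#" if x<50 else "+" if x<90 else "." for x in g[v,240:390:2]))
E
```

```text
205 ...........................................................................
210 ...........................................................................
215 ...........................................................................
220 ...........................................................................
225 .............................+#########+...................................
230 ............................###########+#+.................................
235 ..........................####+####+######.................................
240 ........................#########+++++++++#+...............................
245 ......................+###+####++++++++#+++#+#++...........................
250 ....................+######+####+++##++++#+++++++++........................
255 ..................+#########+..+#+##++++#+....++++++++.....................
260 ###..............#########+........++.............++++++++.................
265 #######........#######+##............................++++++++..............
270 ##########+..##########+.................................++++++++..........
```

carry_out(motion=[[[0.001, 0.0005, -0.03], 0], [[0.001, 0.0005, -0.06], 0], [[0.001, 0.0005, -0.09], 0], [[0.001, 0.0005, -0.109], 0], [[0.001, 0.0005, -0.109], 0], [[0.001, 0.0005, -0.109], 0]])

```text
time: 21.05
position: [0.629, 0.2418, 0.061]
tool_rot: [-2.893, 1.224, -0.001]
ft_force: [1.3, 0.5, 0.2]
grip_width: 0.999
```

carry_out(motion=[[[0, 0, 0], 0], [[0, 0, 0], 0], [[0, 0, 0], 0], [[0, 0, 0], 0], [[0, 0, 0], 0], [[0, 0, 0], 0], [[0, 0, 0], 0], [[0, 0, 0], 0]], grip=1, squeeze=8)

```text
time: 21.85
position: [0.6289, 0.2417, 0.06]
tool_rot: [2.893, -1.223, -0.0]
ft_force: [0.3, 0.7, -0.1]
grip_width: 0.354
```

carry_out(motion=[[[0, 0, 0], 0], [[0, 0, 0], 0], [[0, 0, 0], 0], [[0, 0, 0], 0], [[0, 0, 0], 0]])

```text
time: 22.35
position: [0.6287, 0.2421, 0.06]
tool_rot: [-2.894, 1.223, 0.001]
ft_force: [-0.9, 1.0, 0.4]
grip_width: 0.182
```

```bash
python3 - <<'E'
import numpy as np
p=.779
for t in np.arange(.1,1.75,.05):print(round(t,2),round(.065*(np.cos(p+t)-np.cos(p)),4),round(.065*(np.sin(p+t)-np.sin(p)),4))
E
```

```text
0.1 -0.0048 0.0044
0.15 -0.0073 0.0064
0.2 -0.01 0.0083
0.25 -0.0127 0.01
0.3 -0.0156 0.0116
0.35 -0.0185 0.0131
0.4 -0.0214 0.0144
0.45 -0.0245 0.0156
0.5 -0.0276 0.0166
0.55 -0.0307 0.0174
0.6 -0.0339 0.0181
0.65 -0.0371 0.0187
0.7 -0.0403 0.0191
0.75 -0.0435 0.0193
0.8 -0.0468 0.0193
0.85 -0.05 0.0192
0.9 -0.0533 0.019
0.95 -0.0565 0.0185
1.0 -0.0597 0.0179
1.05 -0.0629 0.0172
1.1 -0.066 0.0163
1.15 -0.069 0.0152
1.2 -0.0721 0.014
1.25 -0.075 0.0126
1.3 -0.0779 0.0111
1.35 -0.0807 0.0095
1.4 -0.0834 0.0077
1.45 -0.086 0.0058
1.5 -0.0885 0.0037
1.55 -0.091 0.0015
1.6 -0.0933 -0.0008
1.65 -0.0954 -0.0032
1.7 -0.0975 -0.0057
```

carry_out(motion=[[[-0.0048, 0.0044, 0], 0.1], [[-0.01, 0.0083, 0], 0.2], [[-0.0156, 0.0116, 0], 0.3], [[-0.0214, 0.0144, 0], 0.4], [[-0.0214, 0.0144, 0], 0.4]], squeeze=12)

```text
time: 22.85
position: [0.607, 0.2573, 0.06]
tool_rot: [-3.078, 0.622, 0.0]
ft_force: [-0.3, 2.6, -1.2]
grip_width: 0.177
```

carry_out(motion=[[[-0.0062, 0.0022, 0], 0.1], [[-0.0125, 0.0037, 0], 0.2], [[-0.0189, 0.0047, 0], 0.3], [[-0.0254, 0.0049, 0], 0.4]])

```text
time: 23.25
position: [0.5826, 0.2627, 0.0601]
tool_rot: [-3.139, -0.003, -0.003]
ft_force: [1.8, 4.3, -2.9]
grip_width: 0.175
```

carry_out(motion=[[[-0.0032, -0.0001, 0], 0.05], [[-0.0065, -0.0003, 0], 0.1]])

```text
time: 23.45
position: [0.5759, 0.2625, 0.0601]
tool_rot: [-3.135, -0.157, -0.002]
ft_force: [1.4, 4.7, -2.9]
grip_width: 0.179
```

carry_out(motion=[[[-0.0032, -0.0005, 0], 0.05], [[-0.0064, -0.0011, 0], 0.1], [[-0.0064, -0.0011, 0], 0.1]])

```text
time: 23.75
position: [0.5688, 0.2616, 0.0601]
tool_rot: [-3.124, -0.312, -0.0]
ft_force: [0.4, 5.2, -2.4]
grip_width: 0.178
```

carry_out(motion=[[[-0.0032, -0.0007, 0], 0.05], [[-0.0063, -0.0016, 0], 0.1], [[-0.0063, -0.0016, 0], 0.1]])

```text
time: 24.05
position: [0.5624, 0.2601, 0.0601]
tool_rot: [-3.104, -0.468, -0.0]
ft_force: [-0.3, 5.8, -1.4]
grip_width: 0.179
```

carry_out(motion=[[[-0.0034, 0.0001, 0], 0.05], [[-0.0066, -0.0009, 0], 0.1], [[-0.0066, -0.0009, 0], 0.1]])

```text
time: 24.35
position: [0.5562, 0.258, 0.06]
tool_rot: [-3.078, -0.621, -0.0]
ft_force: [-0.6, 3.9, -2.5]
grip_width: 0.175
```

carry_out(motion=[[[-0.0029, -0.0014, 0], 0.05], [[-0.0029, -0.0014, 0], 0.05]])

```text
time: 24.55
position: [0.5533, 0.2567, 0.0601]
tool_rot: [-3.062, -0.697, -0.0]
ft_force: [0.7, 5.0, -2.3]
grip_width: 0.174
```

carry_out(motion=[[[-0.0029, -0.0015, 0], 0.05], [[-0.0029, -0.0015, 0], 0.05]])

```text
time: 24.75
position: [0.5504, 0.2552, 0.0601]
tool_rot: [-3.043, -0.774, -0.0]
ft_force: [-0.4, 4.7, -1.7]
grip_width: 0.179
```

carry_out(motion=[[[-0.0028, -0.0016, 0], 0.05], [[-0.0028, -0.0016, 0], 0.05]])

```text
time: 24.95
position: [0.5476, 0.2537, 0.0601]
tool_rot: [-3.023, -0.85, -0.001]
ft_force: [-0.3, 5.5, -1.6]
grip_width: 0.179
```

```bash
python3 - <<'E'
from h import *
s=[get_state()for _ in range(3)][-1];print(s["position"],s["ft_force"],L(s["position"]))
t=eyes.get_image("top");d=eyes.get_image("wrist");cv2.imwrite("pics/t11.png",t["pixels"]);cv2.imwrite("pics/w11.png",d["pixels"])
E
```

```text
[0.54757986 0.25370399 0.06008154] [-0.31576106  5.45436114 -1.59272856] [57.35260666 61.65985339]
```

carry_out(motion=[[[-0.0027, -0.0018, 0], 0.05], [[-0.0027, -0.0018, 0], 0.05], [[-0.0027, -0.0018, 0], 0.05]])

```text
time: 25.35
position: [0.5451, 0.2522, 0.0601]
tool_rot: [-3.001, -0.924, -0.001]
ft_force: [-0.3, 5.1, -3.9]
grip_width: 0.177
```

carry_out(motion=[[[-0.0026, -0.0019, 0], 0.05], [[-0.0026, -0.0019, 0], 0.05], [[-0.0026, -0.0019, 0], 0.05]])

```text
time: 25.65
position: [0.5428, 0.2505, 0.0601]
tool_rot: [-2.977, -0.998, -0.003]
ft_force: [1.1, 6.0, -4.3]
grip_width: 0.178
```

carry_out(motion=[[[0, 0, 0], 0]])

```text
time: 25.75
position: [0.5428, 0.2505, 0.0601]
tool_rot: [-2.977, -0.998, -0.002]
ft_force: [0.9, 6.3, -4.7]
grip_width: 0.183
```

carry_out(motion=[[[-0.0013, -0.001, 0], 0.025], [[-0.0013, -0.001, 0], 0.025], [[-0.0013, -0.001, 0], 0.025]])

```text
time: 26.05
position: [0.5417, 0.2497, 0.0601]
tool_rot: [-2.964, -1.035, -0.003]
ft_force: [2.1, 7.2, -5.0]
grip_width: 0.178
```

carry_out(motion=[[[-0.0012, -0.0011, 0], 0.025], [[-0.0012, -0.0011, 0], 0.025], [[-0.0012, -0.0011, 0], 0.025]])

```text
time: 26.35
position: [0.5405, 0.2488, 0.0601]
tool_rot: [-2.951, -1.072, -0.004]
ft_force: [2.4, 6.6, -4.5]
grip_width: 0.182
```

carry_out(motion=[[[0, 0, 0], 0], [[0, 0, 0], 0], [[0, 0, 0], 0], [[0, 0, 0], 0], [[0, 0, 0], 0]], grip=-0.1)

```text
time: 26.85
position: [0.54, 0.2462, 0.0601]
tool_rot: [2.951, 1.075, -0.0]
ft_force: [-0.5, -0.1, 0.4]
grip_width: 0.514
```

carry_out(motion=[[[0, 0, 0.02], 0], [[0, 0, 0.05], 0], [[0, 0, 0.09], 0], [[0, 0, 0.12], 0], [[0, 0, 0.15], 0], [[0.02, -0.08, 0.15], 0], [[0.02, -0.14, 0.15], 0], [[0.02, -0.2, 0.15], 0], [[0.02, -0.25, 0.15], 0], [[0.02, -0.25, 0.15], 0], [[0.02, -0.25, 0.15], 0], [[0.02, -0.25, 0.15], 0]])

```text
time: 28.05
position: [0.5598, -0.0053, 0.2103]
tool_rot: [2.954, 1.07, 0.0]
ft_force: [0.1, 1.1, 0.2]
grip_width: 0.548
```

```bash
python3 - <<'E'
from h import *
s=get_state();print(s["time"],s["position"],s["ft_force"],s["grip_width"])
a=eyes.get_image("side")["pixels"][190:270,245:355];b=eyes.get_image("top")["pixels"][195:295,222:302]
cv2.imwrite("pics/end.png",np.hstack([cv2.resize(a,(440,400),interpolation=cv2.INTER_CUBIC),cv2.resize(b,(360,400),interpolation=cv2.INTER_CUBIC)]))
E
```

```text
28.05 [ 0.55976526 -0.00529391  0.21025732] [0.08956013 1.11268296 0.22353243] 0.5481723171944421
```

View pics/end.png

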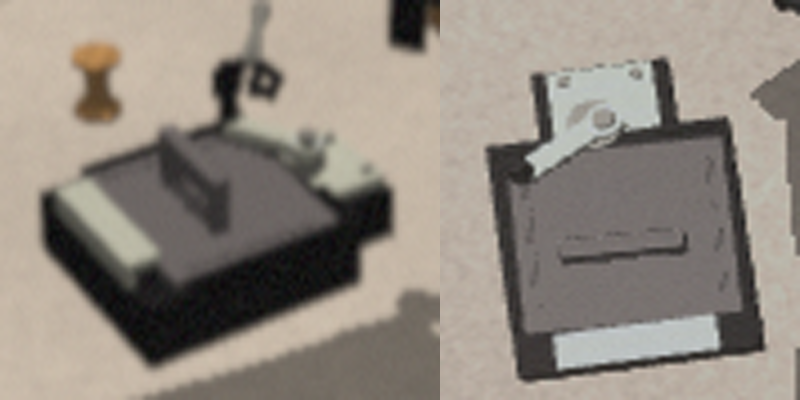

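```bash
python3 - <<'E'
from h import *
d=eyes.get_image("top");px=lambda x,y:(222+(x-440)/4.5,195+y/4)
p=plane(d,[px(522,170)],.085)[0];q=plane(d,[px(604,118)],.056)[0];v=L(p)-np.array([83.7,0]);print(L(p),L(q),np.linalg.norm(v),np.arctan2(v[1],v[0])-.436)
for n,z,pts in(("lid far/near L,R",.041,[(511,188),(728,135)]),("bar",.038+.036,[(558,240),(687,231)])):print(n,[L(w).round(1).tolist() for w in plane(d,[px(*a)for a in pts],z)])
from bench import ticket
print(ticket.close_job())
E
```

```text
[46.33182245 53.68238456] [83.4566734   0.29407915] 65.40779086606324 1.7428984075134446
lid far/near L,R [[43.8, 67.1], [63.0, -76.7]]
bar [[-4.6, 38.4], [-9.8, -42.6]]
the job is handed in; nothing more can be done
None
```

The lid is on the case, the lever is turned to a snug hold, and the job is handed in at about 28 s of the 67 s limit.

- **Lid:** I pinched the bar by its two ends and pressed the lid's far edge on the case's side rim to tilt it about 13.5°. Then I slid the tongue under the lip until it touched the buffer (about 3.6 N) and lowered it while still gripped. The last push down met the ledge at about 13 N. The final pictures show the lid lying flush inside the rim with its tongue under the lip.
- **Lever:** I turned the pin anticlockwise in small steps. The resistance rose from about 2 N to about 6 N, and I stopped there. I estimate the buffer is pressed in 1–2 mm of its 5 mm, but I did not measure that.
- **At the end:** I let go of everything, and the arm stands clear with about 0 N at the wrist.

**Checks that disagreed:**
- The lever angle was about 1.66 rad by the arm's position but 1.74 rad by the top camera. The camera figure came from a coarse pixel reading.
- Single force readings while turning scattered by about 0.7 N. There was also a sideways pull of up to 6 N on the pin, because the arc I followed was about 1–2 mm off.
- Points I picked by hand on the lid in the final top picture were too coarse (several mm) to confirm where the lid sits, so that rests on the pictures and the forces felt.
- I did not measure the bystanders at the end. No contact with them was felt on the way.

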